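# Open the dust filter pot on the goldsmith's bench

## Robot

A 6-joint arm with a two-finger parallel gripper is mounted at the origin on the work surface. World frame = base frame: x ahead of the robot, y to its left, z up, the work surface at z = 0. Lengths are in m, angles in degrees, forces in N, time in s.
With the tool pointing down it reaches from about 0.35 to 0.775 m from the base axis. Payload 5.5 kg.
Tool frame: the origin (TCP) lies at the very end of the fingers, on their centre line; the grasp point (between the pads) lies 19 mm behind it (arm.grip_point_offset is the distance from the TCP to the grasp point, in m); z points along the fingers, y is the line along which they close (so a half turn about z gives the same grasp; the last joint's range is limited). The gripper opens to 85 mm and grips with 20 to 120 N. Pads are 22 mm wide; open, the fingers measure 114 mm over their backs; the gripper's body (76 mm by 85 mm) begins 54 mm behind the grasp point. The pads swing forward as they close: fully open they stand 13 mm farther back than shut.
Start: joints at [67.861, 17.945, 2.641, 74.691, 0, 82.002], TCP at [0.14, 0.558, 0.231] pointing down, gripper open.
Joint ranges: [-158.12, 158.12], [-49.38, 96.58], [-58.88, 72.47], [-126.05, 133.96], [-84.25, 85.87], [-180, 180]. Speed limits (degrees/s): [147.25, 147.25, 180, 180, 180, 180].

## Interface

Orientations are given as a 3x3 rotation matrix whose columns are the frame's x, y, z axes.
In Python, from bench import arm gives the robot as it stands.
- The arm moves only by the tool send_rows, never from a script. Its argument "deltas" is a list of rows, each a list of 6 numbers: the shift along the tool's x, y, z in cm, then the turn, a rotation vector about the tool's x, y, z in degrees. A call has exactly 10 rows; each row is the pose to reach, as a shift and turn from the pose commanded when the call began, along the tool's axes at that moment; what a row does not reach only later rows make up. A row lasts 1/8 s, in which the tool goes at most 62.5 mm and 10.7 degrees, less where a joint would pass 70% of its speed; a pose out of reach is approached as far as the arm can. A call with a gripper value outside its range is refused whole. "jaw" is the closure, from 0 (fully open) to 1 (shut), set as the call begins (left out, the last holds). The fingers move at their own pace and stop on an object; "grip_force" is the grip in N (left out, the last holds). Time passes only in rows, so rows that repeat a pose let the fingers close, or fill a call up. It gives the time, the measured TCP pose, the force, the opening and the grip force at its end, in the units of the state.
- arm.read_state(): the state, without advancing time (a new reading comes with each control period).
- arm.camera(name): name is "scene" or "top" or "wrist"; returns the picture (420x560x3 uint8, red, green, blue); there is no depth.
- arm.camera_params(name): a dict with "intrinsics" (3x3 intrinsics, pixels), "k1" (the pictures are not rectified: a ray, as slopes to the right and down, at radius r is drawn at 1 + k1 r^2 times it, then the intrinsics apply), "cam_to_world" (4x4, takes a point from camera to world coordinates). Camera axes: x right, y up, looking along -z (the intrinsics and any distortion apply to the point x, -y, -z); pixel columns grow to the right and rows downward; lengths in m; the calibration is good to about 2 mm. A picture is of the moment at which its call begins: read the wrist's pose just before it. camera_params takes no time and is no camera call; for the wrist camera it gives the pose at the moment of the call.
- arm.finish_job(): hands the job in; it is judged then, once.
Trained networks look in the newest picture that a camera, given by its name, has taken for a name from the list of things; names that differ only in an ending like _2 or _b are one class to them, and where a whole thing is asked for, a point or a joint stands for the part that bears it (a point fixed in the world has none). Each returns a list of dicts, best first, with "conf" (0 to 1); they miss things now and then, are a little off and sometimes report something else, mostly with a low value. They report only what shows in the picture. A call takes as long as a camera call.
- arm.find_in(camera, name): "bbox" ([left, top, width, height] in pixels, round what is visible of it).
- arm.silhouettes(camera, name): "region" (420x560 bool, what is visible of it) and "bbox" ([left, top, width, height] in pixels, round what is visible of it).
The state is a dict: "time_s": time; "joint_positions": joint angles; "qd": joint speeds; "tau": joint torques, N m; "tcp_pos": TCP position; "tool_rot": TCP orientation; "ft_force": force on the tool from outside, world axes, zero at the start; "moment": the same for the moment, N m; "gripper_width": finger opening in m; "grip_force": force on a finger pad.
Only numpy, scipy, OpenCV 4.12 (cv2) and the standard library are available. Lean on these libraries where they do the work, as an engineer would, in place of code of your own. Each camera call takes 0.05 s, during which the arm holds its last target. There are 200 camera calls.

## Task

The polishing-dust filter is due for a change: open the filter pot with the orange cover. Press the orange cover down against its spring, twist it a quarter turn anticlockwise (seen from above) to free it from its lugs, then lift it off and set it gently, right way up, wholly on the round cork pad. Leave the other pot's blue cover in place.

Things in the scene. Friction and masses are not known exactly. Their poses are not given: they have to be found in the camera images.
- orange_cap: Orange bayonet cover, 250 g. Origin: centre of its plug's underside, z up. Plug 61 mm dia, z 0-21; flange 68 mm dia, z 21-27, with two 12 mm wide ears along +-x out to 46 mm from the axis; upright grip bar z 27-67, 54 mm long (x), 14 mm thick (y): grip it so the fingers close along y. Starts locked; pressed 6-13 mm (9-10 best) it turns anticlockwise only; free to lift at 66-135 deg, aim 90.
- orange_pot: Grey round pot under the orange cover, 106 mm dia, fixed. Origin: centre of its underside, z up. Rim at z 75; aluminium hooks around the rim to z 99, 37-53 mm from the axis, notched at +-x. Locked cover: origin at z 67 on the same axis, x axes parallel, plug 8 mm deep, on a sprung white cartridge (7 N, plus 0.4 N per mm pressed; hard stop 13 mm down). Not pressed, its notches hold it.
- cork_pad: Round cork pad, 150 mm dia, 5 mm thick, fixed flat on the bench. Origin: centre of its underside; its top is 5 mm above.
- blue_cap: Blue cover of a second, identical pot, locked; same shape and origin as the orange cover. A bystander: leave it in place.

How it is judged (in metres and radians):
On the way, in this order (a step that is already met when the one before it is completed fails the run):
1. the orange cover is pressed down at least 5 mm before it is twisted (z of orange_cap in the frame of orange_pot below 0.062 m and angle between the x axis of orange_cap and the x axis of orange_pot, either way round below 0.25 rad and horizontal distance between orange_cap and orange_pot below 0.01 m), for 0.05 s.
2. the orange cover is twisted at least 60 degrees while it is still in its pot (angle between the x axis of orange_cap and the x axis of orange_pot, either way round above 1.05 rad and z of orange_cap in the frame of orange_pot below 0.073 m and horizontal distance between orange_cap and orange_pot below 0.01 m), for 0.05 s.
At the end, for the whole second after the job is handed in: The orange cover stands right way up (within 10 degrees), at rest and released, flat on the cork pad with its centre within 35 mm of the pad's centre; the blue cover is still in its pot, not displaced by 10 mm or more (horizontal distance between orange_cap and cork_pad below 0.035 m and z of orange_cap in the frame of cork_pad between 0 and 0.01 m and angle between orange_cap's own z axis and vertical below 0.17 rad and linear speed of orange_cap below 0.03 m/s and distance of blue_cap from where it was at the start of the episode below 0.01 m); the robot touches nothing.
It fails at once if the blue cover is displaced by 10 mm or more (distance of blue_cap from where it was at the start of the episode above 0.01 m).
It fails at once if the orange cover is dropped or slammed onto the cork pad (faster than 0.7 m/s close above it) (linear speed of orange_cap above 0.7 m/s and height (world z) of orange_cap below 0.03 m).
It also fails if it takes over 48 s, if anything falls off the work surface, if the arm or the gripper's body presses on something with over 40 N, if the wrist force passes 120 N, or if a joint passes its speed limit or range.

## Working session

There is one attempt and no reset: what is moved stays moved. The work goes in short steps, Python scripts to look and compute and a tool call to move; the robot and the scene stay as the last step left them, time stands still between calls to the robot, and variables do not carry over. Pictures are saved under pics/ and viewed, at most 10 in all, crops included, and the job is handed in when it is done.

Besides the shell and the picture viewer there is one more tool, called by a JSON object that holds its "api" and its "payload". send_rows: Moves the arm, as the interface text tells. Its arguments: {"type":"object","properties":{"deltas":{"type":"array","items":{"type":"array","items":{"type":"number"}}},"jaw":{"type":"number"},"grip_force":{"type":"number"}},"required":["deltas"]}

```bash
mkdir -p pics; cat > h.py <<'E'
import numpy as np,cv2
from bench import arm
def ray(cam,uv,P=None):
    P=P or arm.camera_params(cam);K=np.array(P["intrinsics"]);M=np.array(P["cam_to_world"])
    d=np.linalg.inv(K)@np.array([uv[0],uv[1],1.]);k=P["k1"];s=d[:2].copy()
    for _ in range(20): s=d[:2]/(1+k*(s@s))
    return M[:3,3],M[:3,:3]@np.array([s[0],-s[1],-1])
def at(cam,uv,z,P=None):
    o,d=ray(cam,uv,P);return o+d*(z-o[2])/d[2]
def proj(cam,X,P=None):
    P=P or arm.camera_params(cam);K=np.array(P["intrinsics"]);M=np.array(P["cam_to_world"])
    c=(np.asarray(X)-M[:3,3])@M[:3,:3];s=np.stack([c[...,0],-c[...,1]],-1)/-c[...,2:]
    s=s*(1+P["k1"]*(s**2).sum(-1,keepdims=True));return s*[K[0,0],K[1,1]]+K[:2,2]
def save(cam,n):
    a=np.array(arm.camera(cam));cv2.imwrite(n,a[:,:,::-1]);return a
E
python3 - <<'E'
from h import *
ims=[]
for c in["scene","top","wrist"]:
    ims.append(save(c,f"pics/{c}0.png"))
    for n in["orange_cap","orange_pot","cork_pad","blue_cap"]:
        for r in arm.find_in(c,n)[:2]:print(c,n,r)
    print(np.round(arm.camera_params(c)["cam_to_world"],3).tolist())
cv2.imwrite("pics/both.png",cv2.resize(np.hstack([ims[0],ims[1]])[:,:,::-1],(800,300)))
s=arm.read_state();print(s["tcp_pos"],np.round(s["tool_rot"],3).tolist(),s["time_s"])
E
```

```text
scene orange_cap {'bbox': [381.0, 231.9, 36.2, 37.3], 'conf': 0.62}
scene orange_pot {'bbox': [357.8, 225.7, 62.8, 81.0], 'conf': 0.9}
scene cork_pad {'bbox': [158.1, 163.9, 68.9, 54.8], 'conf': 0.86}
scene blue_cap {'bbox': [263.5, 191.0, 34.0, 40.7], 'conf': 0.81}
[[-0.442, -0.73, 0.521, 1.119], [0.897, -0.35, 0.27, 0.285], [-0.015, 0.587, 0.809, 0.934], [0.0, 0.0, 0.0, 1.0]]
top orange_cap {'bbox': [149.8, 173.5, 32.8, 34.6], 'conf': 0.58}
top orange_pot {'bbox': [140.6, 165.4, 67.7, 61.7], 'conf': 0.65}
top cork_pad {'bbox': [366.3, 161.6, 67.3, 67.8], 'conf': 0.81}
top blue_cap {'bbox': [270.2, 164.1, 37.4, 29.3], 'conf': 0.58}
[[-0.021, 0.994, -0.106, 0.429], [-1.0, -0.022, -0.009, -0.004], [-0.011, 0.106, 0.994, 1.016], [0.0, 0.0, 0.0, 1.0]]
[[0.245, -0.928, -0.28, 0.07], [0.97, 0.234, 0.071, 0.575], [-0.0, -0.289, 0.957, 0.375], [0.0, 0.0, 0.0, 1.0]]
[0.1405053  0.55762249 0.23136314] [[-0.97, 0.244, 0.0], [0.244, 0.97, 0.0], [-0.0, 0.0, -1.0]] 0.75
```

View pics/top0.png

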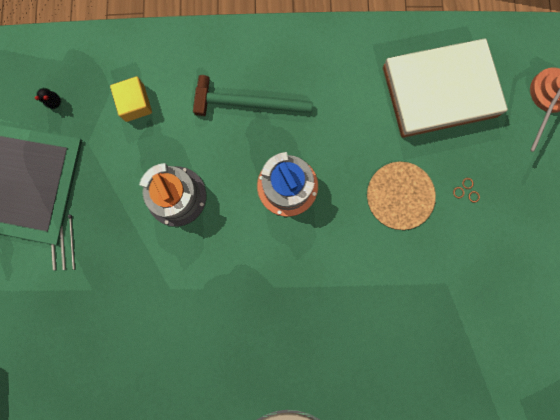

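View pics/scene0.png

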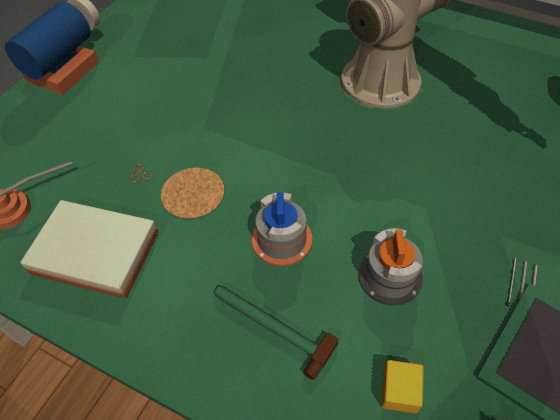

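The top view shows the orange cover near (165,190), the blue one near (288,180) and the cork pad near (401,196). In the scene view they are at (398,250), (280,212) and (193,192). Next I'll measure positions, heights and the bar direction.

```bash
cat > m.py <<'E'
from h import *
def mask(a,col):
    h=cv2.cvtColor(a,cv2.COLOR_RGB2HSV)
    return h
for c in["top","scene"]:
    a=np.array(arm.camera(c))
    for n in["orange_cap","orange_pot","cork_pad"]:
        R=arm.silhouettes(c,n)
        if R:
            r=R[0]["region"];ys,xs=np.nonzero(r);uv=(xs.mean(),ys.mean())
            print(c,n,R[0]["conf"],len(xs),np.round(uv,1),np.round(at(c,uv,.005 if n=="cork_pad" else .09),4))
    P=arm.camera_params(c);x0,y0=(165,190) if c=="top" else (398,250)
    cv2.imwrite(f"pics/{c}_crop.png",cv2.resize(a[y0-40:y0+40,x0-40:x0+40,::-1],(400,400),interpolation=cv2.INTER_CUBIC))
cv2.imwrite("pics/crops.png",np.hstack([cv2.imread("pics/top_crop.png"),cv2.imread("pics/scene_crop.png")]))
E
python3 m.py
```

```text
top orange_cap 0.7 925 [165.4 189.8] [0.5746 0.2335 0.09  ]
top orange_pot 0.73 2416 [176.1 196. ] [0.5614 0.2118 0.09  ]
top cork_pad 0.96 3704 [400.4 195.2] [ 0.5646 -0.2573  0.005 ]
scene orange_cap 0.62 952 [396.6 252.2] [0.5734 0.2319 0.09  ]
scene orange_pot 0.91 2706 [390.2 274.7] [0.6254 0.2375 0.09  ]
scene cork_pad 0.58 2564 [192.1 192.5] [ 0.5703 -0.2557  0.005 ]
```

View pics/crops.png

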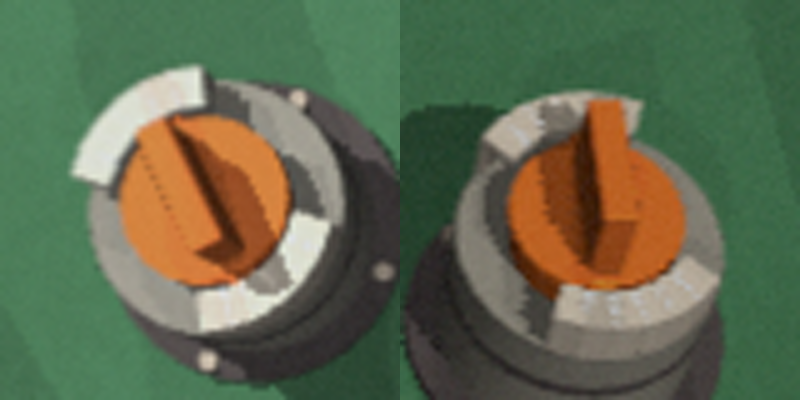

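The crops show the pot on a dark base flange, with the bar running about 26° from world x. I'm moving above it for a wrist view.

{"api": "send_rows", "payload": {"deltas": [[-5,-2.1,-0.2,0,0,-4],[-10,-4.2,-0.4,0,0,-8],[-15,-6.4,-0.6,0,0,-12],[-20,-8.5,-0.8,0,0,-16],[-25,-10.6,-1,0,0,-20],[-30,-12.8,-1.2,0,0,-24],[-35,-14.9,-1.4,0,0,-28],[-42,-18,-1.8,0,0,-34],[-49.8,-21.2,-2,0,0,-40],[-49.8,-21.2,-2,0,0,-40]], "jaw": 0}}

```text
time_s: 2.4
tcp_pos: [0.5739, 0.2281, 0.2511]
tool_rot: [[-0.901, -0.435, 0.001], [-0.435, 0.901, -0.0], [-0.001, -0.0, -1.0]]
ft_force: [-0.4, -0.3, 1.1]
gripper_width: 0.0851
grip_force: 0.0
```

```bash
python3 - <<'E'
from h import *
s=arm.read_state();print(s["tcp_pos"],np.round(s["tool_rot"],3).tolist(),s["joint_positions"],s["time_s"],np.abs(s["qd"]).max())
P=arm.camera_params("wrist");a=save("wrist","pics/w1.png")
for n in["orange_cap","orange_pot"]:
    for r in arm.silhouettes("wrist",n)[:1]:
        ys,xs=np.nonzero(r["region"]);uv=(xs.mean(),ys.mean());print(n,r["conf"],r["bbox"],np.round(uv,1),at("wrist",uv,.09,P))
print(proj("wrist",np.array([[.572,.23,.094],[.572,.23,.134]]),P))
E
```

```text
[0.57390785 0.22810238 0.2511184 ] [[-0.901, -0.435, 0.001], [-0.435, 0.901, -0.0], [-0.001, -0.0, -1.0]] [ 1.42366619e+01  2.26131947e+01  1.21043401e+01  7.94600225e+01
 -8.18226261e-03 -1.15256726e+01] 2.4 24.93912437154012
orange_cap 0.6 [245.4, 152.2, 81.3, 95.7] [284.7 195.6] [0.57594948 0.23298885 0.09      ]
orange_pot 0.56 [224.0, 112.2, 121.3, 146.7] [285.1 174.5] [0.55970096 0.22550294 0.09      ]
[[283.54895618 191.04643009]
 [284.03982483 204.01953674]]
```

View pics/w1.png

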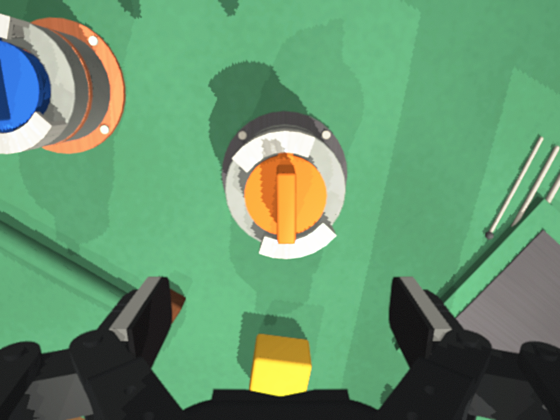

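The wrist view shows the cover at about (285,195), with its bar nearly vertical in the image and the hooks clear of it. I'll refine the pose with a silhouette fit over all three views.

```bash
python3 - <<'E'
from h import *
from scipy.optimize import minimize
s=arm.read_state();P={"wrist":arm.camera_params("wrist")};I={"wrist":save("wrist","pics/w2.png")}
print(s["tcp_pos"],np.abs(s["qd"]).max())
for c in["top","scene"]:P[c]=arm.camera_params(c);I[c]=cv2.imread(f"pics/{c}0.png")[:,:,::-1]
th=np.linspace(0,2*np.pi,60)
D=np.c_[34*np.cos(th),34*np.sin(th),27+0*th]/1e3;D=np.r_[D,D-[0,0,.005]]
B=np.array([[x,y,z] for x in(-27,27) for y in(-7,7) for z in(27,67)])/1e3
M={}
seed={"wrist":(285,195),"top":(165,190),"scene":(398,250)}
for c,a in I.items():
    h=cv2.cvtColor(np.ascontiguousarray(a),cv2.COLOR_RGB2HSV)
    m=((h[...,0]>5)&(h[...,0]<19)&(h[...,1]>140)&(h[...,2]>50)).astype(np.uint8)
    k=np.zeros_like(m);x,y=seed[c];k[y-50:y+50,x-45:x+45]=1
    n,l,st,_=cv2.connectedComponentsWithStats(m*k);M[c]=(l==1+np.argmax(st[1:,4])).astype(np.uint8);print(c,M[c].sum())
def mod(p,c):
    R=np.array([[np.cos(p[3]),-np.sin(p[3]),0],[np.sin(p[3]),np.cos(p[3]),0],[0,0,1]])
    o=np.zeros((1680,2240),np.uint8)[:420*4//4*1] if 0 else np.zeros((420,560),np.uint8)
    for Q in(D,B):
        uv=proj(c,Q@R.T+p[:3],P[c]);h=cv2.convexHull(np.round(uv*16).astype(np.int32));cv2.fillConvexPoly(o,h,1,shift=4)
    return o
def cost(p,cs):
    return sum((mod(p,c)!=M[c]).sum()/M[c].sum() for c in cs)
for cs in(["wrist"],["top"],["scene"],["wrist","top","scene"]):
    best=min((minimize(cost,[.573,.231,.067,np.radians(y)],args=(cs,),method="Nelder-Mead",options=dict(initial_simplex=np.array([.573,.231,.067,np.radians(y)])+np.vstack([np.zeros(4),np.diag([.005,.005,.006,.12])]))) for y in(20,26,32)),key=lambda r:r.fun)
    print(cs,np.round(best.x[:3],4),np.degrees(best.x[3]).round(1),best.fun)
# cork
a=I["top"]
E
```

```text
[0.57285151 0.22888088 0.25062318] 2.4420256273762773
wrist 3919
top 914
scene 961
['wrist'] [0.5891 0.2319 0.0061] 34.1 0.297269711661138
['top'] [0.579  0.2399 0.0402] 22.7 0.022975929978118162
['scene'] [0.5756 0.2322 0.0647] 26.4 0.09053069719042664
['wrist', 'top', 'scene'] [0.5755 0.2329 0.0636] 22.7 0.5883994595372344
```

```bash
cat > fit.py <<'E'
from h import *
from scipy.optimize import minimize
def fit(P,I,seed,hue,p0):
    th=np.linspace(0,2*np.pi,60)
    D=np.c_[34*np.cos(th),34*np.sin(th),27+0*th]/1e3;D=np.r_[D,D-[0,0,.005]]
    B=np.array([[x,y,z] for x in(-27,27) for y in(-7,7) for z in(27,67)])/1e3
    M={}
    for c,a in I.items():
        h=cv2.cvtColor(np.ascontiguousarray(a),cv2.COLOR_RGB2HSV)
        m=((h[...,0]>3)&(h[...,0]<hue)&(h[...,1]>120)&(h[...,2]>50)).astype(np.uint8)
        k=np.zeros_like(m);x,y=seed[c];k[max(y-70,0):y+70,max(x-60,0):x+60]=1
        n,l,st,_=cv2.connectedComponentsWithStats(m*k);i=1+np.argmax(st[1:,4]);M[c]=(l==i).astype(np.uint8);print(c,st[i])
    def mod(p,c):
        R=np.array([[np.cos(p[3]),-np.sin(p[3]),0],[np.sin(p[3]),np.cos(p[3]),0],[0,0,1]]);o=np.zeros((420,560),np.uint8)
        for Q in(D,B):
            uv=proj(c,Q@R.T+p[:3],P[c]);cv2.fillConvexPoly(o,cv2.convexHull(np.round(uv*16).astype(np.int32)),1,shift=4)
        return o
    cost=lambda p,cs:sum((mod(p,c)!=M[c]).sum()/M[c].sum() for c in cs)
    for cs in [[c] for c in I]+[list(I)]:
        best=None
        for y in(-6,0,6):
            q=np.array(p0)+[0,0,0,np.radians(y)]
            r=minimize(cost,q,args=(cs,),method="Nelder-Mead",options=dict(initial_simplex=q+np.vstack([np.zeros(4),np.diag([.005,.005,.006,.12])])))
            if best is None or r.fun<best.fun:best=r
        print(cs,np.round(best.x[:3],4),np.degrees(best.x[3]).round(1),round(best.fun,3))
    return best.x
E
python3 - <<'E'
from fit import *
P={};I={}
P["wrist"]=arm.camera_params("wrist");I["wrist"]=np.array(arm.camera("wrist"))
for c in["top","scene"]:P[c]=arm.camera_params(c);I[c]=cv2.imread(f"pics/{c}0.png")[:,:,::-1]
for h in(21,24):fit(P,I,{"wrist":(285,195),"top":(165,190),"scene":(398,250)},h,[.573,.231,.067,np.radians(26)])
a=I["wrist"];print([a[y,x].tolist() for x,y in((286,200),(260,200),(315,200),(286,160))])
E
```

```text
wrist [ 241  155   82   91 5328]
top [149 173  35  34 933]
scene [379 230  36  40 976]
['wrist'] [0.576  0.2332 0.0634] 26.0 0.038
['top'] [0.5779 0.2386 0.0462] 17.0 0.027
['scene'] [0.5757 0.2321 0.0648] 27.3 0.087
['wrist', 'top', 'scene'] [0.5754 0.2328 0.065 ] 26.9 0.192
wrist [ 241  155   82   91 5420]
top [149 173  35  34 933]
scene [379 230  36  40 976]
['wrist'] [0.5758 0.2332 0.0656] 25.7 0.02
['top'] [0.5779 0.2386 0.0462] 17.0 0.027
['scene'] [0.5757 0.2321 0.0648] 27.3 0.087
['wrist', 'top', 'scene'] [0.5754 0.2328 0.065 ] 26.9 0.174
[[253, 186, 70], [220, 112, 41], [253, 187, 71], [237, 152, 55]]
```

The fit puts the cover at (0.576, 0.233), z 0.065–0.067 (expected 0.067), with the bar at 26°. Next I descend around the bar and then grip it.

{"api": "send_rows", "payload": {"deltas": [[-0.4,0.2,2,0,0,0],[-0.4,0.2,4,0,0,0],[-0.4,0.2,6,0,0,0],[-0.4,0.2,8,0,0,0],[-0.4,0.2,10,0,0,0],[-0.4,0.2,12,0,0,0],[-0.4,0.2,14,0,0,0],[-0.4,0.2,15,0,0,0],[-0.4,0.2,15,0,0,0],[-0.4,0.2,15,0,0,0]]}}

```text
time_s: 3.9
tcp_pos: [0.5746, 0.2344, 0.1023]
tool_rot: [[-0.9, -0.437, 0.001], [-0.437, 0.9, 0.0], [-0.001, -0.0, -1.0]]
ft_force: [-0.6, -0.2, -0.5]
gripper_width: 0.0856
grip_force: 0.0
```

{"api": "send_rows", "payload": {"deltas": [[0,0,0,0,0,0],[0,0,0,0,0,0],[0,0,0,0,0,0],[0,0,0,0,0,0],[0,0,0,0,0,0],[0,0,0,0,0,0],[0,0,0,0,0,0],[0,0,0,0,0,0],[0,0,0,0,0,0],[0,0,0,0,0,0]], "jaw": 1, "grip_force": 90}}

```text
time_s: 5.15
tcp_pos: [0.5745, 0.2338, 0.1015]
tool_rot: [[-0.9, -0.436, 0.0], [-0.436, 0.9, -0.0], [-0.0, -0.0, -1.0]]
ft_force: [-1.3, -1.7, 4.9]
gripper_width: 0.0125
grip_force: 88.1
```

{"api": "send_rows", "payload": {"deltas": [[0,0,0.2,0,0,0],[0,0,0.4,0,0,0],[0,0,0.6,0,0,0],[0,0,0.8,0,0,0],[0,0,0.95,0,0,0],[0,0,0.95,0,0,0],[0,0,0.95,0,0,0],[0,0,0.95,0,0,0],[0,0,0.95,0,0,0],[0,0,0.95,0,0,0]]}}

```text
time_s: 6.4
tcp_pos: [0.5745, 0.2338, 0.0923]
tool_rot: [[-0.9, -0.436, 0.001], [-0.436, 0.9, -0.0], [-0.0, -0.0, -1.0]]
ft_force: [-1.6, -2.4, 7.2]
gripper_width: 0.0127
grip_force: 88.5
```

The 7 N force fits the spring (10.7 N less the 2.5 N weight) at about 9 mm, so the cover is down. Now the twist.

{"api": "send_rows", "payload": {"deltas": [[0,0,0,0,0,-9],[0,0,0,0,0,-18],[0,0,0,0,0,-27],[0,0,0,0,0,-36],[0,0,0,0,0,-46],[0,0,0,0,0,-56],[0,0,0,0,0,-66],[0,0,0,0,0,-76],[0,0,0,0,0,-86],[0,0,0,0,0,-92]]}}

```text
time_s: 7.65
tcp_pos: [0.575, 0.2337, 0.0925]
tool_rot: [[0.47, -0.882, 0.002], [-0.882, -0.47, -0.0], [0.001, -0.001, -1.0]]
ft_force: [-0.7, -2.3, 7.7]
gripper_width: 0.0125
grip_force: 88.6
```

```bash
python3 - <<'E'
from h import *
a=save("scene","pics/s2.png");b=np.array(arm.camera("wrist"))
s=arm.read_state();print(s["tcp_pos"],np.round(s["tool_rot"],3).tolist(),s["ft_force"],s["moment"],s["joint_positions"],s["grip_force"])
cv2.imwrite("pics/c2.png",np.hstack([cv2.resize(a[190:310,330:470,::-1],(490,420)),cv2.resize(b[:,:,::-1],(310,420))]))
E
```

```text
[0.57499329 0.23374641 0.09252868] [[0.469, -0.883, 0.002], [-0.883, -0.469, -0.0], [0.001, -0.001, -1.0]] [-1.09974952 -2.6094538   7.44296603] [-0.52104497  0.24667197  0.06649815] [ 1.47323135e+01  2.69253393e+01 -3.92616528e+00  5.90610067e+01
 -3.07066504e-02 -1.03224777e+02] 88.61254692077637
```

View pics/c2.png

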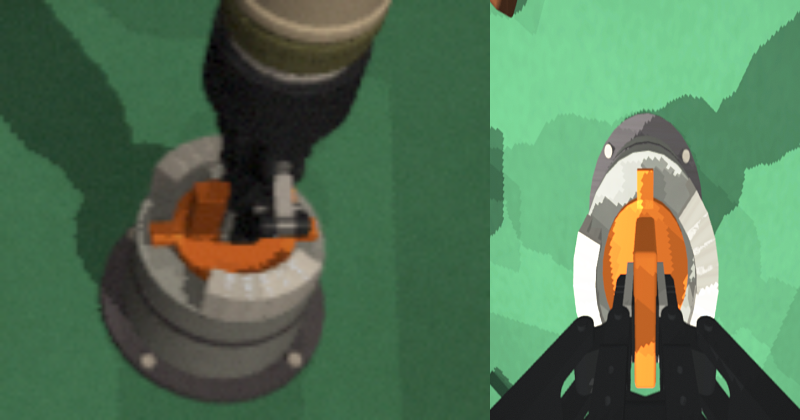

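The ears now sit clear in the hook gaps, so the twist worked. Lifting straight up.

{"api": "send_rows", "payload": {"deltas": [[0,0,-0.5,0,0,0],[0,0,-1.5,0,0,0],[0,0,-2.5,0,0,0],[0,0,-4,0,0,0],[0,0,-6,0,0,0],[0,0,-8,0,0,0],[0,0,-10,0,0,0],[0,0,-12,0,0,0],[0,0,-14,0,0,0],[0,0,-14,0,0,0]]}}

```text
time_s: 9.0
tcp_pos: [0.5751, 0.2344, 0.2337]
tool_rot: [[0.468, -0.884, 0.003], [-0.884, -0.468, 0.001], [0.0, -0.003, -1.0]]
ft_force: [0.3, 0.0, -3.0]
gripper_width: 0.0131
grip_force: 87.8
```

```bash
python3 - <<'E'
from h import *
for c,g in(("top",(401,196)),("scene",(193,192))):
    a=cv2.imread(f"pics/{c}0.png");h=cv2.cvtColor(a,cv2.COLOR_BGR2HSV)
    m=((h[...,0]<25)&(h[...,1]>50)&(h[...,2]>80)).astype(np.uint8)
    k=np.zeros_like(m);k[g[1]-45:g[1]+45,g[0]-45:g[0]+45]=1
    m=cv2.morphologyEx(m*k,cv2.MORPH_CLOSE,np.ones((5,5)))
    n,l,st,_=cv2.connectedComponentsWithStats(m);i=1+np.argmax(st[1:,4]);m=(l==i).astype(np.uint8)
    ct=max(cv2.findContours(m,0,cv2.CHAIN_APPROX_NONE)[0],key=len)[:,0]
    w=np.array([at(c,p,.005)[:2] for p in ct.astype(float)]).astype(np.float32)
    print(c,st[i],cv2.minEnclosingCircle(w),w.mean(0))
s=arm.read_state();R=np.array(s["tool_rot"]);print(s["tcp_pos"],s["ft_force"],s["gripper_width"],s["time_s"])
print(R.T@(np.array([.567,-.257,s["tcp_pos"][2]])-s["tcp_pos"]))
E
```

```text
top [ 367  162   68   68 3657] ((0.5646970272064209, -0.2587244212627411), 0.0751892551779747) [ 0.56459683 -0.25906157]
scene [ 161  167   64   51 2534] ((0.5672972798347473, -0.25647830963134766), 0.07560550421476364) [ 0.56917584 -0.25622612]
[0.57510686 0.23437677 0.23373929] [ 0.27722828  0.0140756  -3.01511174] 0.013109010707255316 9.0
[ 0.43058097  0.23688921 -0.000618  ]
```

{"api": "send_rows", "payload": {"deltas": [[2.2,1.2,0,0,0,0],[6.2,3.4,0,0,0,0],[11,6.1,0,0,0,0],[16,8.8,0,0,0,0],[21,11.6,0,0,0,0],[26,14.4,0,0,0,0],[31,17.1,0,0,0,0],[36,19.9,0,0,0,0],[40.5,22.4,0,0,0,0],[43.1,23.8,0,0,0,0]]}}

```text
time_s: 10.25
tcp_pos: [0.5645, -0.2607, 0.2303]
tool_rot: [[0.465, -0.885, -0.002], [-0.885, -0.465, 0.001], [-0.002, 0.001, -1.0]]
ft_force: [0.4, 0.2, -2.4]
gripper_width: 0.0128
grip_force: 87.9
```

{"api": "send_rows", "payload": {"deltas": [[0,0,1,0,0,0],[0,0,3,0,0,0],[0,0,5,0,0,0],[0,0,7,0,0,0],[0,0,9,0,0,0],[0,0,11,0,0,0],[0,0,13,0,0,0],[0,0,15,0,0,0],[0,0,16.5,0,0,0],[0,0,17,0,0,0]]}}

```text
time_s: 11.5
tcp_pos: [0.5644, -0.257, 0.0602]
tool_rot: [[0.468, -0.884, -0.002], [-0.884, -0.468, 0.002], [-0.003, 0.001, -1.0]]
ft_force: [0.9, -0.5, -2.2]
gripper_width: 0.0129
grip_force: 88.0
```

```bash
python3 - <<'E'
from h import *
a=save("scene","pics/s3.png");t=save("top","pics/t3.png")
s=arm.read_state();print(s["tcp_pos"],np.round(s["tool_rot"],3).tolist(),s["ft_force"],s["gripper_width"])
P=arm.camera_params("scene")
print(proj("scene",np.array([[.566,-.2575,z] for z in(.005,.034)]),P))
cv2.imwrite("pics/c3.png",np.hstack([cv2.resize(a[130:250,120:254,::-1],(400,360),interpolation=2),cv2.resize(t[130:250,330:464,::-1],(400,360),interpolation=2)]))
E
```

```text
[ 0.56504375 -0.25772573  0.06118336] [[0.468, -0.884, -0.001], [-0.884, -0.468, 0.001], [-0.001, 0.0, -1.0]] [ 0.20163783 -0.2976513  -1.46960381] 0.012859098925112113
[[192.46447817 190.9502975 ]
 [190.32293644 183.10703125]]
```

View pics/c3.png

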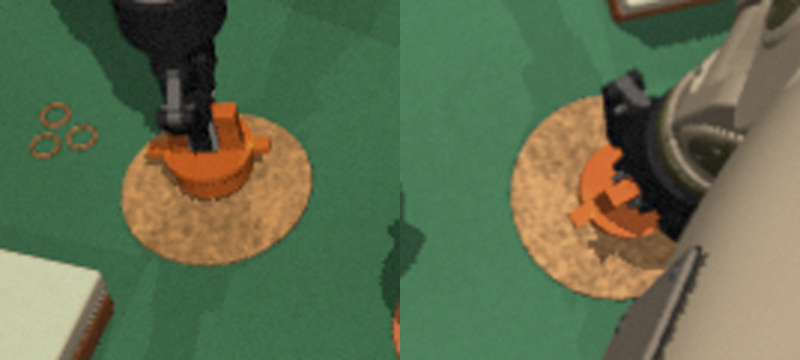

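The cover is upright over the pad, its underside about 22 mm above it. Lowering gently.

{"api": "send_rows", "payload": {"deltas": [[0,0,0.4,0,0,0],[0,0,0.8,0,0,0],[0,0,1.2,0,0,0],[0,0,1.5,0,0,0],[0,0,1.7,0,0,0],[0,0,1.8,0,0,0],[0,0,1.9,0,0,0],[0,0,2.0,0,0,0],[0,0,2.0,0,0,0],[0,0,2.0,0,0,0]]}}

```text
time_s: 12.85
tcp_pos: [0.5654, -0.2584, 0.0418]
tool_rot: [[0.467, -0.884, 0.0], [-0.884, -0.467, 0.0], [0.0, -0.0, -1.0]]
ft_force: [-1.8, -0.6, -1.7]
gripper_width: 0.0131
grip_force: 88.0
```

{"api": "send_rows", "payload": {"deltas": [[0,0,0.05,0,0,0],[0,0,0.1,0,0,0],[0,0,0.1,0,0,0],[0,0,0.15,0,0,0],[0,0,0.15,0,0,0],[0,0,0.15,0,0,0],[0,0,0.15,0,0,0],[0,0,0.15,0,0,0],[0,0,0.15,0,0,0],[0,0,0.15,0,0,0]]}}

```text
time_s: 14.1
tcp_pos: [0.5653, -0.2583, 0.0403]
tool_rot: [[0.467, -0.884, 0.0], [-0.884, -0.467, 0.0], [-0.0, -0.0, -1.0]]
ft_force: [0.3, 0.2, -2.4]
gripper_width: 0.0127
grip_force: 88.0
```

{"api": "send_rows", "payload": {"deltas": [[0,0,0.05,0,0,0],[0,0,0.05,0,0,0],[0,0,0.1,0,0,0],[0,0,0.1,0,0,0],[0,0,0.1,0,0,0],[0,0,0.1,0,0,0],[0,0,0.1,0,0,0],[0,0,0.1,0,0,0],[0,0,0.1,0,0,0],[0,0,0.1,0,0,0]]}}

```text
time_s: 15.35
tcp_pos: [0.5654, -0.2583, 0.0396]
tool_rot: [[0.467, -0.884, 0.0], [-0.884, -0.467, 0.0], [0.0, -0.0, -1.0]]
ft_force: [-1.1, 0.6, 5.4]
gripper_width: 0.0126
grip_force: 89.1
```

It touched at z 0.0396. Releasing, then backing off.

{"api": "send_rows", "payload": {"deltas": [[0,0,0,0,0,0],[0,0,0,0,0,0],[0,0,0,0,0,0],[0,0,0,0,0,0],[0,0,0,0,0,0],[0,0,0,0,0,0],[0,0,0,0,0,0],[0,0,0,0,0,0],[0,0,0,0,0,0],[0,0,0,0,0,0]], "jaw": 0}}

```text
time_s: 16.6
tcp_pos: [0.5654, -0.2583, 0.0393]
tool_rot: [[0.467, -0.884, 0.0], [-0.884, -0.467, 0.0], [-0.0, -0.0, -1.0]]
ft_force: [0.4, -0.5, 0.3]
gripper_width: 0.0859
grip_force: 0.0
```

{"api": "send_rows", "payload": {"deltas": [[0,0,-1,0,0,0],[0,0,-3,0,0,0],[0,0,-5,0,0,0],[0,0,-7,0,0,0],[0,0,-9,0,0,0],[0,0,-12,0,0,0],[0,0,-15,0,0,0],[0,0,-17,0,0,0],[0,0,-18,0,0,0],[0,0,-18,0,0,0]]}}

```text
time_s: 17.85
tcp_pos: [0.5656, -0.2585, 0.2201]
tool_rot: [[0.467, -0.884, 0.001], [-0.884, -0.467, -0.001], [0.001, -0.001, -1.0]]
ft_force: [0.5, -0.9, -0.3]
gripper_width: 0.0853
grip_force: 0.0
```

```bash
python3 - <<'E'
from fit import *
s=arm.read_state();print(s["tcp_pos"],s["ft_force"],s["gripper_width"],s["time_s"])
P={};I={}
for c in["wrist","scene"]:P[c]=arm.camera_params(c);I[c]=save(c,f"pics/{c}4.png")
X=np.array([.566,-.258,.035]);seed={c:tuple(proj(c,X,P[c]).round().astype(int)) for c in I};print(seed)
cv2.imwrite("pics/c4.png",np.hstack([cv2.resize(I["wrist"][:,:,::-1],(400,300)),cv2.resize(I["scene"][:,:,::-1],(400,300))]))
E
```

```text
[ 0.56564346 -0.25853375  0.22008328] [ 0.50445999 -0.92105085 -0.29088865] 0.0853301436079827 17.85
{'wrist': (np.int64(280), np.int64(186)), 'scene': (np.int64(190), np.int64(183))}
```

View pics/c4.png

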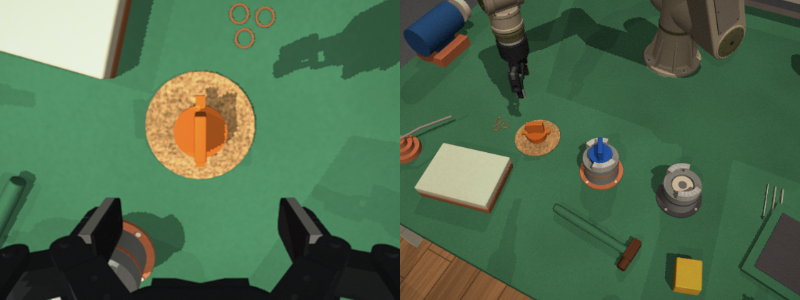

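The cover stands upright in the middle of the cork pad at about (200,128) in the left picture. The blue cover is still in its pot, and the gripper is clear.

```bash
python3 -c "
from bench import arm
print(arm.finish_job())"
```

```text
the job is handed in; nothing more can be done
None
```

I pressed, twisted and lifted off the orange cover, then set it upright near the centre of the cork pad. The blue cover was left in place, and the job was handed in at about 18 s; the hand-in returned no verdict.

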